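Purge the torch from the control box

ROBOT

A 7-joint arm with a two-finger parallel gripper is mounted at the origin on the work surface. World frame = base frame: x ahead of the robot, y to its left, z up, the work surface at z = 0. Lengths are in m, angles in rad, forces in N, time in s.
With the tool pointing down it reaches from about 0.4 to 0.9 m from the base axis. Payload 5.5 kg.
Tool frame: the origin (TCP) lies midway between the tips of the shut fingers; the grasp point (between the pads) lies 19 mm behind it; z points along the fingers, y is the direction in which the jaws open and shut (so a half turn about z gives the same grasp; the last joint's range is limited). The gripper opens to 85 mm and grips with 20 to 120 N. Pads are 22 mm wide; open, the fingers measure 114 mm over their backs; the gripper's body (76 mm by 85 mm) begins 54 mm behind the grasp point. The pads swing forward as they close: fully open they stand 13 mm farther back than shut.
Start: joints at [1.533, 0.501, -0.427, 1.55, 0.221, 1.138, -0.21], TCP at [0.193, -0.621, 0.231] pointing down, gripper open.
Joint ranges: [-2.88, 2.88], [-0.31, 2.03], [-1.54, 1.56], [0.2, 2.42], [-1.41, 4.55], [0.19, 2.02], [-2.57, 2.57]. Speed limits (rad/s): [2.57, 2.57, 3.14, 3.14, 3.14, 3.14, 3.14].

INTERFACE

Orientations are given as [roll, pitch, yaw] about the fixed x, y, z axes, in that order (R = Rz(yaw) Ry(pitch) Rx(roll)).
In Python, from station import * gives the robot as it stands.
- The arm moves only by the tool step_arm, never from a script. Its argument "commands" is a list of rows, each a list of 3 entries, a list of its own where there are three numbers: the shift along the tool's x, y, z in mm, then the turn, a rotation vector about the tool's x, y, z in rad, then the finger opening in mm, from 0 to 85.4. In form: [[[x, y, z], [wx, wy, wz], fingers], ...]. A call has 1 to 5 rows; each row is the pose to reach, as a shift and turn from the pose commanded when the call began, along the tool's axes at that moment; what a row does not reach only later rows make up. A row lasts 1/10 s, in which the tool goes at most 50 mm and 8.59 degrees, less where a joint would pass 70% of its speed; a pose out of reach is approached as far as the arm can. A call with a gripper value outside its range is refused whole. The fingers move at their own pace and stop on an object; "grip_force" is the grip in N (left out, the last holds). Time passes only in rows, so rows that repeat a pose let the fingers close. It gives the time, the measured TCP pose, the force and the opening at its end, in the units of the state.
- state(): the state, without advancing time (a new reading comes with each control period).
- get_image(name): name is "side" or "top" or "wrist"; returns a dict with "pixels" (480x640x3 uint8, red, green, blue), "range_z" (480x640 float32, m along the optical axis (not along the pixel's ray), 0 where there is no reading), "K" (3x3 intrinsics, pixels), "R" (3x3) and "t" (3): a world point X has camera coordinates R X + t; the wrist camera has in their place "hand_eye" (4x4, takes a point from camera to tool coordinates, whose origin is the TCP and whose axes are the flange's). Camera axes: x right, y down, z forward; pixel columns grow to the right and rows downward; lengths in m; the calibration is good to about 2 mm. A picture is of the moment at which its call begins: read the wrist's pose just before it.
- finish_job(): hands the job in, once; it reports no verdict.
The state is a dict: "t": time; "joint_positions": joint angles; "qvel": joint speeds; "tau": joint torques, N m; "tool_pos": TCP position; "orientation": TCP orientation; "ft_force": force on the tool from outside, world axes, zero at the start; "moment": the same for the moment, N m; "grip_width": opening from 0.0 (shut) to 1.0 (fully open).
Only numpy, scipy, OpenCV 4.12 (cv2) and the standard library are available. Lean on these libraries where they do the work, as an engineer would, in place of code of your own. Each camera call takes 0.05 s, during which the arm holds its last target. There are 200 camera calls.

TASK

Before welding, purge the gas line: on the grey control box lying on the steel table, gently press the oblong bar-shaped button well down with the fingertips, keep it down for two seconds, then let it come back up and draw away. Leave the box's square, round and mushroom buttons alone, do not shove or lift the box, and do not disturb anything else on the table.

Things in the scene. Friction and masses are not known exactly. Their poses are not given: they have to be found in the camera images.
- control_box: Loose grey sheet-metal box, 130 x 130 mm, 58 mm high, 0.9 kg about, standing on rubber feet with four black plastic buttons on its top. Origin at the centre of its underside, z up, x and y along its sides. It may be turned any way round. The buttons sit in a square of 56 mm pitch: oblong at (+28, +28) mm in the box's x, y, square at (+28, -28), round at (-28, +28), mushroom at (-28, -28).
- oblong_face (a point): Centre of the top face of the oblong button, the one to press (a bar 40 mm long along the box's y, 18 mm wide), 74 mm above the table and 16 mm above the top of the case when up; it moves down with the button. z points up.
- oblong_button (a joint): Travel of the oblong button: 0 up, grows as it is pressed down, 0.007 m at the stop; a spring brings it back (about 0.7 N per mm, 5 N fully down). Counts as well down beyond 0.0045.
- square_face (a point): Centre of the top face of the square button (25 x 25 mm), 74 mm above the table and 16 mm above the top of the case when up; it moves down with the button. z points up.
- square_button (a joint): Travel of the square button: 0 up, grows as it is pressed down, 0.007 m at the stop; a spring brings it back (about 0.7 N per mm, 5 N fully down).
- round_face (a point): Centre of the top face of the small round button (24 mm across), 74 mm above the table and 16 mm above the top of the case when up; it moves down with the button. z points up.
- round_button (a joint): Travel of the round button: 0 up, grows as it is pressed down, 0.007 m at the stop; a spring brings it back (about 0.7 N per mm, 5 N fully down).
- mushroom_face (a point): Centre of the top face of the mushroom button (head 38 mm across, 8 mm thick, on a narrower stem), 74 mm above the table and 16 mm above the top of the case when up; it moves down with the button. z points up.
- mushroom_button (a joint): Travel of the mushroom button: 0 up, grows as it is pressed down, 0.007 m at the stop; a spring brings it back (about 0.7 N per mm, 5 N fully down).
- tee_coupon: Loose welded steel T-joint sample: base 60 x 100 mm, upright web along its y, 58 mm high in all. Origin at the centre of its underside, z up. Leave alone.
- magnet_square: Loose grey triangular magnetic welding square lying flat, about 85 x 85 mm, 22 mm high. Origin on its underside near its middle, z up. Leave alone.
- tip_jar: Loose grey jar of contact tips, 56 mm across, 60 mm high. Origin at the centre of its underside, z up. Leave alone.
- gel_tin: Loose aluminium tin of nozzle gel, 60 mm across, 50 mm high. Origin at the centre of its underside, z up. Leave alone.
- nozzle: Loose copper torch nozzle standing on its wide end, 30 mm across, 58 mm high. Origin at the centre of its underside, z up. Leave alone.
- chipping_hammer: Loose chipping hammer lying along its x, 260 mm long, head (about 150 mm across) at +x, 26 mm high. Origin on the table below its handle. Leave alone.
- wire_brush: Loose wire brush with a wooden back lying along its x, 260 mm long, 33 mm high. Origin at the centre of its underside. Leave alone.

How it is judged:
By the outcome, as a careful person would: the job done as asked, in the order asked, and still so for the second after the job is handed in, with the robot touching nothing.
It also fails if it takes over 35 s, if anything falls off the work surface, if the arm or the gripper's body presses on something with over 40 N, if the wrist force passes 120 N, or if a joint passes its speed limit or range.

## Working session

There is one attempt and no reset: what is moved stays moved. The work goes in short steps, Python scripts to look and compute and a tool call to move; the robot and the scene stay as the last step left them, time stands still between calls to the robot, and variables do not carry over. Pictures are saved under pics/ and viewed, about 8 in all and at most 12, crops included, and the job is handed in when it is done.

Besides the shell and the picture viewer there is one more tool, called by a JSON object that holds its "name" and its "arguments". step_arm: Moves the arm, as the interface text tells. Its arguments: {"type":"object","properties":{"commands":{"type":"array","items":{"type":"array"}},"grip_force":{"type":"number"}},"required":["commands"]}

```bash
mkdir -p pics
python3 - <<'E'
from station import *
import cv2,numpy as np
print(state())
for n in("top","side"):
    g=get_image(n); cv2.imwrite(f"pics/{n}0.png",g["pixels"][:,:,::-1]); np.savez(f"{n}0.npz",**{k:np.array(v) for k,v in g.items()})
    print(n,g["K"],g["R"],g["t"])
E
```

```text
{'t': 0.0, 'joint_positions': array([ 1.53324163,  0.50184953, -0.42678544,  1.55146858,  0.22082845,
        1.13833568, -0.21029511]), 'qvel': array([ 0.00074567,  0.00033514,  0.00154044,  0.0008988 ,  0.00039484,
       -0.00107953, -0.00032197]), 'tau': array([-2.17604997e-04, -5.69520807e+01, -5.81611946e+00, -2.80948216e+01,
        1.07513074e-02,  1.17903971e-02, -3.07268886e-05]), 'tool_pos': array([ 0.19228824, -0.62015798,  0.23025009]), 'orientation': array([-3.13959557e+00, -2.90908883e-05,  3.00825010e-01]), 'ft_force': array([-0.53651178,  0.32723116, -0.80948517]), 'moment': array([ 0.00780469, -0.01771831,  0.0010358 ]), 'grip_width': 0.9988230102967535}
top [[438.00001492   0.         323.72391615]
 [  0.         438.00001492 232.96689845]
 [  0.           0.           1.        ]] [[ 9.14918623e-03 -9.99958134e-01  1.49206515e-04]
 [-9.99611994e-01 -9.14994477e-03 -2.63085708e-02]
 [ 2.63088346e-02  9.15533915e-05 -9.99653859e-01]] [-0.01161325  0.53946771  1.17525797]
side [[468.14903195   0.         322.93522177]
 [  0.         468.14903195 237.8904426 ]
 [  0.           0.           1.        ]] [[-0.76996119 -0.63808477  0.00275584]
 [-0.39086685  0.46822685 -0.79245614]
 [ 0.50436383 -0.61123764 -0.60992268]] [0.40986132 0.28130988 0.8057804 ]
```

View pics/top0.png

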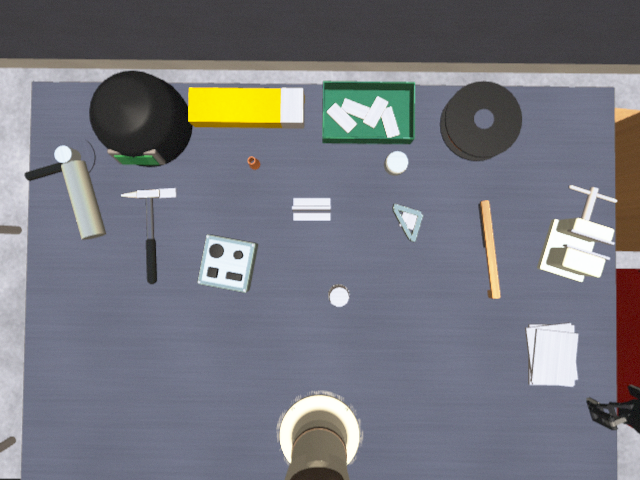

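View pics/side0.png

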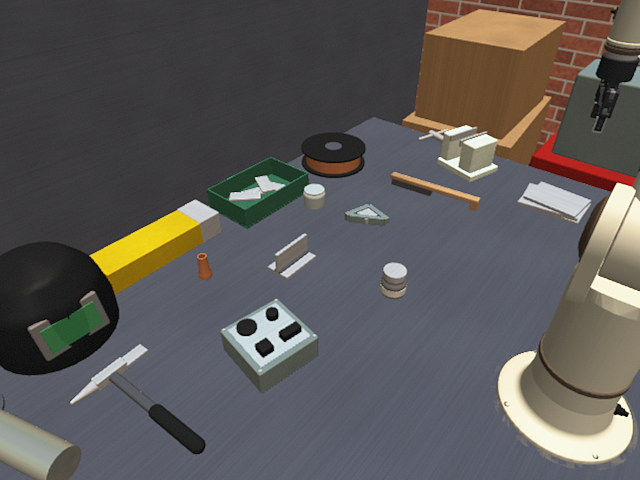

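The top view shows the box at about (227,263). The oblong button is at (235,277), square at (212,272), mushroom at (216,250) and round at (238,255). I'll measure them now.

```bash
cat > loc.py <<'E'
import numpy as np,cv2
def world(g,uv,z=None):
    K,R,t=g["K"],g["R"],g["t"]
    uv=np.atleast_2d(uv).astype(float)
    d=np.c_[uv,np.ones(len(uv))]@np.linalg.inv(K).T
    o=-R.T@t; dw=d@R
    return o+dw*((z-o[2])/dw[:,2])[:,None]
E
python3 - <<'E'
from loc import *
for n,(u0,u1,v0,v1) in dict(top=(195,262,230,297),side=(215,325,295,395)).items():
    g=np.load(n+"0.npz"); p=g["pixels"].astype(int); 
    m=np.zeros(p.shape[:2],np.uint8); m[v0:v1,u0:u1]=(p[v0:v1,u0:u1].max(2)<55)
    c,l,s,ce=cv2.connectedComponentsWithStats(m)
    for i in range(1,c):
        if s[i,4]<20: continue
        ys,xs=np.where(l==i); z=g["range_z"][ys,xs]
        d=np.c_[xs,ys,np.ones(len(xs))]@np.linalg.inv(g["K"]).T*z[:,None]
        X=(d-g["t"])@g["R"]
        top=X[X[:,2]>.068]
        print(n,s[i],ce[i].round(1),"z-plane",world(g,ce[i],.074).round(4),"range top",top.mean(0).round(4) if len(top) else None,len(top), X[:,2].max().round(4), cv2.minAreaRect((top[:,:2]*1000).astype(np.float32)) if len(top)>4 else '')
E
```

```text
side [266 308  12  13 127] [271.8 313.8] z-plane [[0.4735 0.2194 0.074 ]] range top [0.4774 0.2159 0.0725] 93 0.0762 ((477.5654296875, 216.01451110839844), (19.91868782043457, 20.196935653686523), 20.478364944458008)
side [237 319  20  17 262] [246.3 327. ] z-plane [[0.4861 0.2717 0.074 ]] range top [0.4873 0.271  0.0731] 254 0.0776 ((488.6130676269531, 269.7193908691406), (33.731300354003906, 35.24912643432617), 62.07220458984375)
side [279 322  22  20 237] [289.8 331.2] z-plane [[0.4195 0.2289 0.074 ]] range top [0.4182 0.2306 0.0801] 175 0.7133 ((233.94459533691406, 424.1317138671875), (37.680931091308594, 583.3555908203125), 43.6082878112793)
side [256 338  18  19 211] [264.1 347.3] z-plane [[0.4288 0.2834 0.074 ]] range top [0.4323 0.2811 0.0729] 162 0.0771 ((434.05267333984375, 280.56939697265625), (23.357181549072266, 23.576770782470703), 80.4436264038086)
```

Run:
```python
from loc import *
g=np.load("top0.npz"); p=g["pixels"].astype(int); print(p[277,235],p[250,216],p[263,227],g["range_z"][277,235])
u0,u1,v0,v1=203,250,241,286
m=np.zeros(p.shape[:2],np.uint8); m[v0:v1,u0:u1]=(p[v0:v1,u0:u1].max(2)<90)
c,l,s,ce=cv2.connectedComponentsWithStats(m)
for i in range(1,c):
    if s[i,4]<20: continue
    ys,xs=np.where(l==i); z=g["range_z"][ys,xs]
    X=(np.c_[xs,ys,np.ones(len(xs))]@np.linalg.inv(g["K"]).T*z[:,None]-g["t"])@g["R"]
    print(s[i],ce[i].round(1),world(g,ce[i],.074).round(4),X[X[:,2]>.068].mean(0).round(4),X[:,2].max())
# side-view fit
A=np.array([[28,28],[28,-28],[-28,28],[-28,-28]])/1000; B=np.array([[.4205,.2275],[.4325,.281],[.4775,.216],[.4882,.2703]])
a=A-A.mean(0);b=B-B.mean(0); th=np.arctan2((a[:,0]*b[:,1]-a[:,1]*b[:,0]).sum(),(a*b).sum()); R=np.array([[np.cos(th),-np.sin(th)],[np.sin(th),np.cos(th)]])
print(th,B.mean(0),(A@R.T+B.mean(0)).round(4))
```

```text
[85 83 78] [83 80 77] [234 243 248] 1.1120156
[210 244  14  13 137] [215.9 250.3] [[0.4911 0.2672 0.074 ]] [0.4911 0.2671 0.0744] 0.08050309781823366
[234 251   9   8  47] [237.6 254.3] [[0.4815 0.2119 0.074 ]] [0.4817 0.2125 0.0742] 0.07678488296112942
[208 267  10  10  79] [212.4 271.8] [[0.4364 0.2753 0.074 ]] [0.4366 0.2763 0.0738] 0.07832165415332465
[227 272  15   9  86] [233.8 275.9] [[0.4266 0.2207 0.074 ]] [0.4268 0.2213 0.0743] 0.07871444767828346
2.940710965279162 [0.454675 0.2487  ] [[0.4217 0.2268]
 [0.4328 0.2817]
 [0.4765 0.2157]
 [0.4877 0.2706]]
```

{"name": "step_arm", "arguments": {"commands": [[[40,-22,0],[0,0,0.05],0],[[80,-45,0],[0,0,0.1],0],[[120,-67,0],[0,0,0.15],0],[[160,-89,0],[0,0,0.2],0],[[200,-111,0],[0,0,0.25],0]], "grip_force": 30}}

```text
t: 0.6
tool_pos: [0.3515, -0.4539, 0.231]
orientation: [-3.141, 0.0, 0.049]
ft_force: [0.0, -0.0, 1.0]
grip_width: 0.145
```

```bash
cat >> loc.py <<'E'
from scipy.spatial.transform import Rotation as Ro
def to(s,p,yaw):
    R=Ro.from_euler("xyz",s["orientation"]); T=Ro.from_euler("xyz",[np.pi,0,yaw])
    print("shift mm",(R.inv().apply(np.array(p)-s["tool_pos"])*1000).round(1),"rv",(R.inv()*T).as_rotvec().round(4))
E
python3 - <<'E'
from station import *
from loc import *
s=state(); print(s["t"],s["joint_positions"].round(2),s["tool_pos"],s["orientation"])
to(s,[.53,-.15,.23],-.2)
E
```

```text
0.6 [ 1.23  0.37 -0.46  1.75  0.18  1.07 -0.81] [ 0.35152716 -0.45388561  0.23099857] [-3.14114822e+00  3.27040239e-04  4.85512656e-02]
shift mm [ 193.  -294.9    1.1] rv [-0.0004  0.0004  0.2486]
```

{"name": "step_arm", "arguments": {"commands": [[[25,-40,0],[0,0,-0.1],0],[[50,-80,0],[0,0,-0.2],0],[[75,-120,0],[0,0,-0.3],0],[[100,-160,0],[0,0,-0.4],0],[[125,-200,0],[0,0,-0.5],0]]}}

```text
t: 1.1
tool_pos: [0.4658, -0.2477, 0.2312]
orientation: [-3.142, 0.0, 0.555]
ft_force: [0.7, -0.0, -0.9]
grip_width: -0.001
```

Run:
```python
from station import *
from loc import *
s=state(); print(s["t"],s["joint_positions"].round(2),s["tool_pos"],s["orientation"])
to(s,[.5,.0,.23],1.37)
to(s,[.424,.224,.2],1.37)
```

```text
1.1 [ 0.99  0.32 -0.66  1.85  0.22  1.05 -0.78] [ 0.46576526 -0.2476771   0.23118917] [-3.14156909e+00  3.14421197e-04  5.54694069e-01]
shift mm [ 159.5 -192.5    1.1] rv [-2.000e-04  3.000e-04 -8.153e-01]
shift mm [ 212.9 -423.    31.1] rv [-2.000e-04  3.000e-04 -8.153e-01]
```

{"name": "step_arm", "arguments": {"commands": [[[30,-37,0],[0,0,-0.1],0],[[60,-74,0],[0,0,-0.2],0],[[92,-112,0],[0,0,-0.3],0],[[125,-150,0],[0,0,-0.4],0],[[155,-188,0],[0,0,-0.5],0]]}}

```text
t: 1.6
tool_pos: [0.499, -0.0063, 0.2313]
orientation: [3.141, 0.0, 1.055]
ft_force: [1.5, 0.1, 0.2]
grip_width: 0.001
```

Run:
```python
from station import *
from loc import *
s=state(); print(s["t"],s["joint_positions"].round(2),s["tool_pos"],s["orientation"])
to(s,[.424,.224,.2],1.37)
```

```text
1.6 [ 0.7   0.3  -0.87  1.91  0.27  1.05 -0.8 ] [ 0.4989897  -0.00626646  0.23129771] [3.14127346e+00 9.59158948e-05 1.05460323e+00]
shift mm [ 163.3 -178.9   31.2] rv [ 3.000e-04  1.000e-04 -3.154e-01]
```

{"name": "step_arm", "arguments": {"commands": [[[32,-35,5],[0,0,-0.06],0],[[65,-71,11],[0,0,-0.12],0],[[98,-107,18],[0,0,-0.19],0],[[130,-143,25],[0,0,-0.25],0],[[163,-179,31],[0,0,-0.315],0]]}}

```text
t: 2.1
tool_pos: [0.4238, 0.2234, 0.1999]
orientation: [3.141, 0.001, 1.368]
ft_force: [0.8, -0.1, -1.1]
grip_width: 0.004
```

{"name": "step_arm", "arguments": {"commands": [[[0,0,0],[0,0,0],0],[[0,0,0],[0,0,0],0]]}}

```text
t: 2.3
tool_pos: [0.4237, 0.2235, 0.2]
orientation: [-3.141, 0.0, 1.37]
ft_force: [0.5, -0.8, -0.0]
grip_width: -0.002
```

Run:
```python
from station import *
from loc import *
s=state(); print(s["t"],s["joint_positions"].round(2),s["tool_pos"],s["orientation"],s["ft_force"])
g=get_image("wrist"); cv2.imwrite("pics/w1.png",g["pixels"][:,:,::-1]); np.savez("w1.npz",tool=s["tool_pos"],ori=s["orientation"],**{k:np.array(v) for k,v in g.items()})
print(g["hand_eye"],g["K"])
```

```text
2.3 [ 0.31  0.35 -1.    1.99  0.35  0.99 -1.07] [0.42368444 0.22351935 0.20002001] [-3.14074224e+00  2.31173048e-04  1.36964114e+00] [ 0.5203471  -0.83278742 -0.01112066]
[[ 6.38362330e-04 -9.48324540e-01 -3.17301370e-01  8.20174524e-02]
 [ 9.99999067e-01  2.22075167e-04  1.34812656e-03  3.70435317e-04]
 [-1.20799675e-03 -3.17301934e-01  9.48323797e-01 -1.42218915e-01]
 [ 0.00000000e+00  0.00000000e+00  0.00000000e+00  1.00000000e+00]] [[345.33492312   0.         316.9656006 ]
 [  0.         345.33492312 241.38270809]
 [  0.           0.           1.        ]]
```

View pics/w1.png

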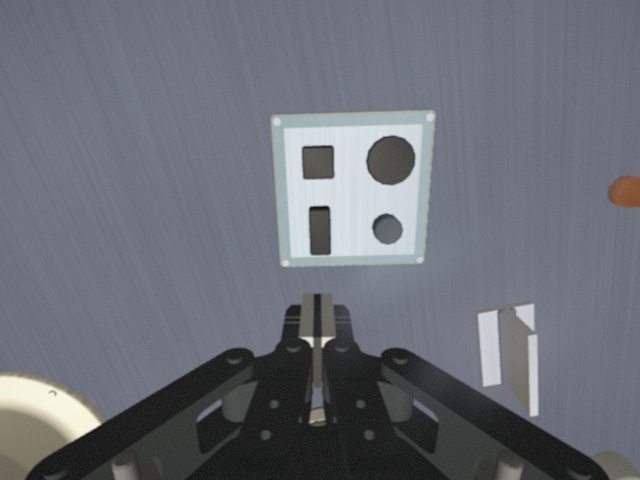

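The wrist view shows the box clear of the fingers: oblong at (319,230), square (318,162), mushroom (391,160), round (388,229). The bar lines up with the shut fingertips at about (318,300).

Run:
```python
from loc import *
g=np.load("w1.npz"); p=g["pixels"].astype(int); K,H=g["K"],g["hand_eye"]; R=Ro.from_euler("xyz",g["ori"]).as_matrix()
m=np.zeros(p.shape[:2],np.uint8); m[130:262,292:422]=p[130:262,292:422].max(2)<110
c,l,s,ce=cv2.connectedComponentsWithStats(m)
for i in range(1,c):
    if s[i,4]<60: continue
    ys,xs=np.where(l==i); 
    C=np.c_[xs,ys,np.ones(len(xs))]@np.linalg.inv(K).T*g["range_z"][ys,xs][:,None]
    T=C@H[:3,:3].T+H[:3,3]; X=T@R.T+g["tool"]; k=X[:,2]>.070
    if k.sum()<10: continue
    r=cv2.minAreaRect((T[k,:2]*1000).astype(np.float32))
    print(s[i],ce[i].round(1),"world",X[k].mean(0).round(4),"med z",np.median(X[k,2]).round(4),"tool mm",(T[k].mean(0)*1000).round(1),"rect",np.round(r[0],1),np.round(r[1],1),round(r[2],1))
```

```text
[ 367  136   48   49 1811] [390.4 159.7] world [0.4902 0.2688 0.0749] med z 0.0734 tool mm [ 57.7  56.3 125.1] rect [59.7 36.5] [35.7 77. ] 6.9
[303 146  31  33 974] [317.6 161.9] world [0.436  0.2781 0.0744] med z 0.0733 tool mm [ 56.    1.3 125.6] rect [62.8  1.5] [23.1 38.5] 89.7
[309 206  21  49 946] [319.6 229.8] world [0.4266 0.2239 0.0735] med z 0.0732 tool mm [  1.    2.9 126.5] rect [31.4  2.2] [ 16.  101.3] 89.0
[373 214  29  28 487] [385.3 226.1] world [0.4798 0.2164 0.0738] med z 0.0733 tool mm [  4.3  56.5 126.1] rect [34.6 28.9] [ 20.9 108.6] 48.1
```

{"name": "step_arm", "arguments": {"commands": [[[1,2,30],[0,0,0],0],[[1,2,60],[0,0,0],0],[[1,2,88],[0,0,0],0],[[1,2,106],[0,0,0],0],[[1,2,116],[0,0,0],0]]}}

```text
t: 2.85
tool_pos: [0.427, 0.2201, 0.0826]
orientation: [-3.14, 0.002, 1.362]
ft_force: [-0.5, -0.5, -0.0]
grip_width: -0.003
```

{"name": "step_arm", "arguments": {"commands": [[[0,0,2],[0,0,0],0],[[0,0,4],[0,0,0],0],[[0,0,4],[0,0,0],0]]}}

```text
t: 3.15
tool_pos: [0.4277, 0.2228, 0.081]
orientation: [3.14, -0.001, 1.365]
ft_force: [-0.2, -0.4, 0.3]
grip_width: -0.0
```

Run:
```python
from station import *
import cv2
s=state(); print(s["t"],s["tool_pos"],s["orientation"],s["ft_force"])
g=get_image("side"); cv2.imwrite("pics/s1.png",cv2.resize(g["pixels"][250:400,190:350,::-1],None,fx=4,fy=4,interpolation=cv2.INTER_CUBIC))
```

```text
3.15 [0.42770773 0.22275473 0.08100278] [ 3.14032649e+00 -5.46928589e-04  1.36495149e+00] [-0.2411662  -0.40241397  0.28506853]
```

View pics/s1.png

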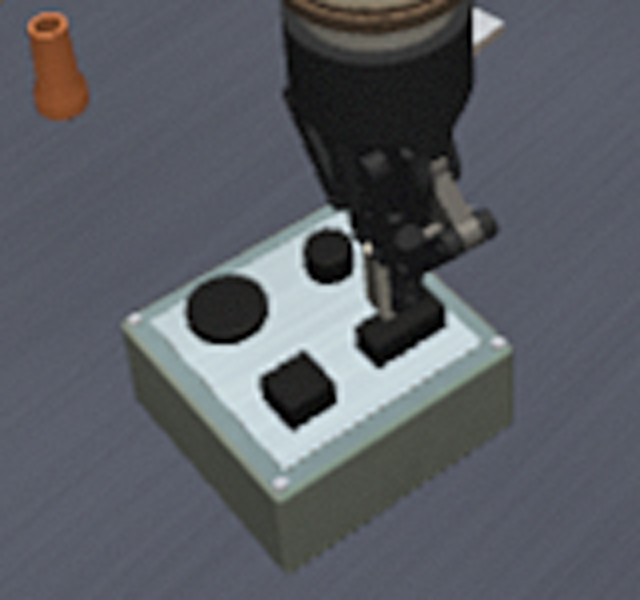

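The crop shows the fingertips at about (390,295), just above the bar at (400,325). The other buttons and the nozzle are clear. I'll press slowly.

{"name": "step_arm", "arguments": {"commands": [[[1,-1.5,2],[0,0,0],0],[[1,-1.5,4],[0,0,0],0],[[1,-1.5,6],[0,0,0],0],[[1,-1.5,7.5],[0,0,0],0],[[1,-1.5,9],[0,0,0],0]]}}

```text
t: 3.7
tool_pos: [0.4256, 0.2242, 0.0712]
orientation: [3.142, 0.0, 1.366]
ft_force: [0.1, 0.0, 1.6]
grip_width: 0.0
```

{"name": "step_arm", "arguments": {"commands": [[[0,0,1],[0,0,0],0],[[0,0,2],[0,0,0],0],[[0,0,2],[0,0,0],0]]}}

```text
t: 4.0
tool_pos: [0.4257, 0.2242, 0.0693]
orientation: [3.141, 0.0, 1.366]
ft_force: [-1.2, -0.5, 2.4]
grip_width: -0.001
```

{"name": "step_arm", "arguments": {"commands": [[[0,0,0.7],[0,0,0],0],[[0,0,1.4],[0,0,0],0],[[0,0,1.4],[0,0,0],0],[[0,0,1.4],[0,0,0],0]]}}

```text
t: 4.4
tool_pos: [0.4257, 0.2242, 0.068]
orientation: [3.141, -0.0, 1.366]
ft_force: [-0.4, -1.4, 4.0]
grip_width: 0.001
```

Run:
```python
from station import *
import cv2
f=[]
for i in range(4):
    s=state(); f.append(s["ft_force"][2]); g=get_image("side")
print(s["t"],s["tool_pos"],f)
cv2.imwrite("pics/s2.png",cv2.resize(g["pixels"][250:400,190:350,::-1],None,fx=4,fy=4,interpolation=cv2.INTER_CUBIC))
```

```text
4.55 [0.42569061 0.22414769 0.06797725] [np.float64(3.9736746220329553), np.float64(4.869172298873783), np.float64(3.2568033744868683), np.float64(3.382241880390376)]
```

View pics/s2.png

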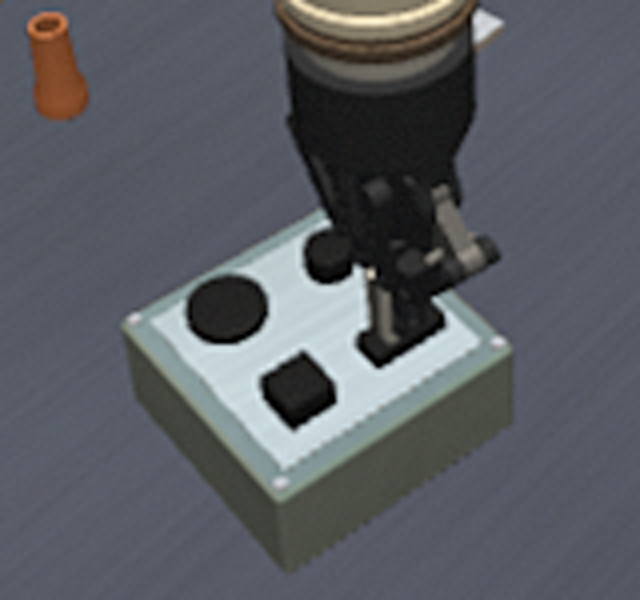

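The bar is down by about 5.5 mm (roughly 3.9 N), and the box and the other buttons have not moved. I'll add a little margin and hold.

{"name": "step_arm", "arguments": {"commands": [[[0,0,0.5],[0,0,0],0],[[0,0,0.5],[0,0,0],0],[[0,0,0.5],[0,0,0],0],[[0,0,0.5],[0,0,0],0],[[0,0,0.5],[0,0,0],0]]}}

```text
t: 5.1
tool_pos: [0.4257, 0.2242, 0.0674]
orientation: [3.142, -0.0, 1.366]
ft_force: [-0.5, -0.7, 4.9]
grip_width: 0.0
```

{"name": "step_arm", "arguments": {"commands": [[[0,0,0],[0,0,0],0],[[0,0,0],[0,0,0],0],[[0,0,0],[0,0,0],0],[[0,0,0],[0,0,0],0],[[0,0,0],[0,0,0],0]]}}

```text
t: 5.6
tool_pos: [0.4257, 0.2242, 0.0674]
orientation: [3.142, -0.0, 1.366]
ft_force: [-0.7, -0.8, 4.5]
grip_width: -0.001
```

{"name": "step_arm", "arguments": {"commands": [[[0,0,0],[0,0,0],0],[[0,0,0],[0,0,0],0],[[0,0,0],[0,0,0],0],[[0,0,0],[0,0,0],0],[[0,0,0],[0,0,0],0]]}}

```text
t: 6.1
tool_pos: [0.4257, 0.2242, 0.0674]
orientation: [3.142, -0.0, 1.366]
ft_force: [-0.8, -0.2, 4.5]
grip_width: 0.003
```

{"name": "step_arm", "arguments": {"commands": [[[0,0,0],[0,0,0],0],[[0,0,0],[0,0,0],0],[[0,0,0],[0,0,0],0],[[0,0,0],[0,0,0],0],[[0,0,0],[0,0,0],0]]}}

```text
t: 6.6
tool_pos: [0.4257, 0.2242, 0.0674]
orientation: [3.141, -0.0, 1.366]
ft_force: [0.1, 0.0, 4.7]
grip_width: -0.004
```

{"name": "step_arm", "arguments": {"commands": [[[0,0,0],[0,0,0],0],[[0,0,0],[0,0,0],0],[[0,0,0],[0,0,0],0]]}}

```text
t: 6.9
tool_pos: [0.4257, 0.2242, 0.0674]
orientation: [3.142, -0.0, 1.366]
ft_force: [0.1, -0.4, 5.3]
grip_width: 0.002
```

{"name": "step_arm", "arguments": {"commands": [[[0,0,-3],[0,0,0],0],[[0,0,-6],[0,0,0],0],[[0,0,-10],[0,0,0],0],[[0,0,-20],[0,0,0],0],[[0,0,-40],[0,0,0],0]]}}

```text
t: 7.4
tool_pos: [0.4244, 0.2234, 0.1071]
orientation: [-3.139, 0.002, 1.366]
ft_force: [-0.5, -0.1, -0.2]
grip_width: 0.001
```

{"name": "step_arm", "arguments": {"commands": [[[0,0,-30],[0,0,0],0],[[0,0,-60],[0,0,0],0],[[0,0,-90],[0,0,0],0],[[0,0,-90],[0,0,0],0],[[0,0,-90],[0,0,0],0]]}}

```text
t: 7.9
tool_pos: [0.426, 0.2239, 0.1981]
orientation: [3.14, -0.0, 1.365]
ft_force: [1.4, -0.1, 0.4]
grip_width: 0.002
```

Run:
```python
from station import *
from loc import *
s=state(); print(s["t"],s["tool_pos"],s["ft_force"])
g=get_image("side"); cv2.imwrite("pics/s3.png",cv2.resize(g["pixels"][250:400,190:350,::-1],None,fx=4,fy=4,interpolation=cv2.INTER_CUBIC))
o=np.load("side0.npz"); d=np.abs(g["pixels"].astype(int)-o["pixels"]).max(2)[295:395,215:325]
print("changed px in box region",(d>40).sum())
K=o["K"]
for (u,v) in [(290,331),(264,347),(246,327),(272,313)]:
    print(np.median(o["range_z"][v-2:v+3,u-2:u+3]),np.median(g["range_z"][v-2:v+3,u-2:u+3]))
```

```text
7.9 [0.4259797  0.22388781 0.19813106] [ 1.35246713 -0.14897959  0.41611869]
changed px in box region 0
0.8345826 0.8337188
0.80469793 0.8046801
0.84005415 0.84066737
0.8685303 0.8678689
```

View pics/s3.png

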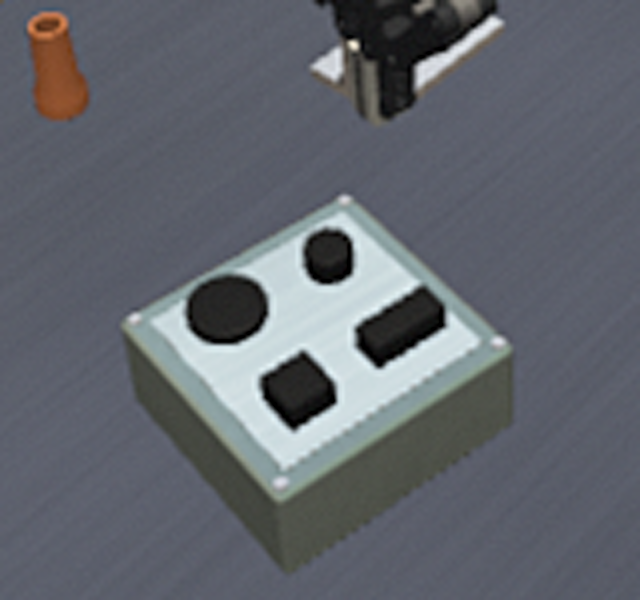

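The bar is back up at (400,325), the box has not moved (0 pixels changed), and the tool is well clear.

```bash
python3 -c "from station import *; print(finish_job())"
```

```text
the job is handed in; nothing more can be done
None
```

The oblong button was pressed with the shut fingertips, held down for more than two seconds, then released, and I handed the job in at about 7.9 s. The handover gave no verdict.

- **Press:** I stopped about 6.5 mm down by spring force (4.5–5.3 N). That is past the 4.5 mm mark. By the fingertip height it was 6–6.6 mm, so just short of the 7 mm stop.
- **Hold:** It was at that depth from about 4.7 s to 6.9 s.
- **Last checks:** In the side view the bar is fully back up and the other three buttons look as before. No pixel in the box region changed by more than the threshold of 40 grey levels, and depth readings there match to within 1 mm. The tool ended about 12 cm above the box with only sensor noise on the force reading.
- **Disagreement:** The three cameras put the button up to about 6 mm apart. I aimed between them, and a close-up before pressing showed the tips over the bar.
- **Not checked:** I did not compare the rest of the table before and after. The arm passed over it at a TCP height of 0.23 m, and the listed loose objects are at most 60 mm high.

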